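Open the dial padlock and present it

TASK

Open the red lock-out padlock lying in its holder so that it can be hung on a machine: turn its dial until it clicks in with the white line at the yellow arrow, then pull the shackle fully out. Then lift the lock out of the holder and present it, level with the dial up and the shackle still out, held still at least 16 cm above the bench: the program finishes while the gripper is holding it. Leave the gear parts and tools around it where they are.

Things in the scene. Friction and masses are not known exactly. Their poses are not given: they have to be found in the camera images.
- lock: loose red dial padlock lying flat in the holder, dial up, about 0.4 kg. Body 66 mm long (x) x 52 wide (y) x 30 high. Origin: centre of its underside, 14 mm above the bench in the holder. x points out of the shackle end, z up. The middle 50 mm of both long sides is free of the holder, for gripping across y
- dial (a joint): dial angle, rad, counter-clockwise seen from above. Turns endlessly both ways, clicking every pi/4 rad (0 among them; up to about 0.1 N m to pass a click), and springs into the nearest click when let go. Only at 0 (or whole turns from it), white line at the yellow arrow, is the shackle free
- shackle (a joint): how far the shackle is drawn out along the lock's x, m: 0 shut, 0.018 fully out (hard stop). Slides with about 3 N and stays where it is left; at a wrong dial position it stops after about 1 mm
- dial_line (a point): the white line on the dial: a point on the dial's top face, 18 mm from the dial's axis
- lock_mark (a point): tip of the yellow arrow on the lock's top face, 23 mm from the dial's axis towards the shackle
- dial_top (a point): centre of the top of the dial, a round black disc 40 mm across and 16 mm high in the middle of the lock's top face; this point is 46 mm above the lock's underside (60 mm above the bench in the holder)
- shackle_legs (a point): midway between the steel shackle's two straight legs, 16 mm out from the lock's end face when shut, 15 mm above the lock's underside (29 mm above the bench); moves with the shackle. Bar 9 mm thick; legs along the lock's x, 41 mm over their outsides, straight for 26 mm, then a half-round bow out to 46.5 mm. Open bench below; can be pinched across both legs
- holder: fixed grey holder, axes as the lock; origin on the bench under its middle. Plate 100 x 74 mm, 6 mm high, with a 40 mm wide pedestal 14 mm high for the lock. An end wall, a 14 mm wide tab between the shackle legs and four corner cheeks, all 28 mm high and about 1.3 mm clear, keep the lock from sliding or turning; it lifts straight out
- ring_gear_a: bystander, leave it: toothed steel ring gear, 70 mm across, 30 mm high, standing flat beside the holder. Origin at the centre of its underside
- carrier_a: bystander, leave it: plain aluminium planet carrier (drilled disc), 66 mm across, 28 mm high, on the other side of the holder. Origin at the centre of its underside
- ring_gear_b: bystander, leave it: toothed steel ring gear like the first, 70 mm across, 30 mm high, farther off to the left. Origin at the centre of its underside
- carrier_b: bystander, leave it: planet carrier with a brass disc on top, 66 mm across, 31 mm high, to the left. Origin at the centre of its underside
- planet_gear: bystander, leave it: small toothed dark gear, 40 mm across, 16 mm high, to the left. Origin at the centre of its underside
- spanner: bystander, leave it: steel spanner lying flat, 190 mm long, to the right
- caliper: bystander, leave it: sliding caliper lying flat, 190 mm long, 10 mm high, to the right. Origin at the centre of its underside

How it is judged:
By the outcome, as a careful person would: the job done as asked, in the order asked, and still so for the second after the job is handed in, while the arm keeps its last pose, push and grip.
It also fails if it takes over 64 s, if anything falls off the work surface, if the arm or the gripper's body presses on something with over 40 N, if the wrist force passes 120 N, or if a joint passes its speed limit or range.

ROBOT

A 7-joint arm with a two-finger parallel gripper is mounted at the origin on the work surface. World frame = base frame: x ahead of the robot, y to its left, z up, the work surface at z = 0. Lengths are in mm, angles in degrees, forces in N, time in s.
With the tool pointing down it reaches from about 425 to 950 mm from the base axis. Payload 4.7 kg.
Tool frame: the origin (TCP) lies between the finger pads; the fingertips stand 8 mm ahead of it and the grasp point (between the pads) lies 11 mm behind it; z points along the fingers, x is the direction in which the jaws open and shut, and the axes are right-handed (so a half turn about z gives the same grasp; the last joint's range is limited). The gripper opens to 87 mm and grips with 3 to 60 N. Pads are 19 mm wide; open, the fingers measure 117 mm over their backs; the gripper's body (75 mm by 190 mm) begins 51 mm behind the grasp point.
Start: joints at [-74.593, 26.849, -2.785, 87.806, 1.381, 65.374, -4.715], TCP at [198.016, 645.32, 230.573] pointing down, gripper open.
Joint ranges: [-148.3, 148.3], [-19.14, 114.17], [-79.39, 73.82], [5.75, 140.21], [-59.74, 239.74], [12.07, 113.84], [-152.46, 152.46]. Speed limits (degrees/s): [147.25, 147.25, 180, 180, 180, 180, 180].

INTERFACE

Orientations are given as [roll, pitch, yaw] about the fixed x, y, z axes, in that order (R = Rz(yaw) Ry(pitch) Rx(roll)).
In Python, from rig import sensors, vision, bot gives the robot as it stands.
- The arm moves only by the tool servo_tool, never from a script. Its argument "series" is text: rows parted by semicolons, each of 5 numbers parted by spaces: the shift along the tool's x, y, z in m, then the turn about the tool's z in degrees, then the opening, from 0 (shut) to 1 (fully open). In form: dx dy dz twist claw; .... A call has 1 to 20 rows; each row shifts and turns the pose as measured when the row begins, along the tool's axes as they then stand; what a row does not reach is not made up. A row lasts 1/12 s, in which the tool goes at most 41.7 mm and 7.16 degrees, less where a joint would pass 70% of its speed; a pose out of reach is approached as far as the arm can. A call with a gripper value outside its range is refused whole. The fingers move at their own pace and stop on an object; "newtons" is the grip in N (left out, the last holds). Time passes only in rows, so rows that do not move let the fingers close. It gives the time, the measured TCP pose, the force and the opening at its end, in the units of the state.
- sensors.observe(): the state, without advancing time (a new reading comes with each control period).
- vision.capture(name): name is "scene" or "top" or "wrist"; returns a dict with "pixels" (420x560x3 uint8, blue, green, red), "fx", "fy", "cx", "cy" (pixels), "dist" ([k1, k2, p1, p2, k3] as OpenCV has them; the pictures are not rectified), "world_from_camera" (4x4, takes a point from camera to world coordinates); the wrist camera has in their place "T_tool_cam" (4x4, takes a point from camera to tool coordinates, whose origin is the TCP and whose axes are the tool frame's). Camera axes: x right, y down, z forward; pixel columns grow to the right and rows downward; lengths in mm; the calibration is good to about 2 mm. A picture is of the moment at which its call begins: read the wrist's pose just before it. There is no depth.
- bot.sign_off(): hands the job in, once; it reports no verdict.
The state is a dict: "time": time; "q": joint angles; "joint_velocities": joint speeds; "effort": joint torques, N m; "tcp_pos": TCP position; "ee_rot": TCP orientation; "ft_force": force on the tool from outside, world axes, zero at the start; "wrist_torque": the same for the moment, N m; "opening": opening from 0.0 (shut) to 1.0 (fully open).
Only numpy, scipy, OpenCV 4.12 (cv2) and the standard library are available. Lean on these libraries where they do the work, as an engineer would, in place of code of your own. Each camera call takes 0.05 s, during which the arm holds its last target. There are 200 camera calls.

## Working session

There is one attempt and no reset: what is moved stays moved. The work goes in short steps, Python scripts to look and compute and a tool call to move; the robot and the scene stay as the last step left them, time stands still between calls to the robot, and variables do not carry over. Pictures are saved under pics/ and viewed, about 8 in all and at most 12, crops included, and the job is handed in when it is done.

Besides the shell and the picture viewer there is one more tool, called after "Call:" as name(argument=value, ...), one argument or row to a line, values as JSON. servo_tool: Moves the arm, as the interface text tells. Its arguments: {"type":"object","properties":{"series":{"type":"string"},"newtons":{"type":"number"}},"required":["series"]}

```bash
mkdir -p pics
cat > h.py <<'E'
import numpy as np, cv2
from scipy.spatial.transform import Rotation as R
from rig import sensors, vision, bot
def cap(name,fn=None):
    s=sensors.observe(); c=vision.capture(name)
    if name=="wrist":
        T=np.eye(4); T[:3,:3]=R.from_euler('xyz',s['ee_rot'],degrees=True).as_matrix(); T[:3,3]=s['tcp_pos']
        c['W']=T@np.array(c['T_tool_cam'])
    else: c['W']=np.array(c['world_from_camera'])
    c['K']=np.array([[c['fx'],0,c['cx']],[0,c['fy'],c['cy']],[0,0,1.]]); c['d']=np.array(c['dist'],float)
    if fn: cv2.imwrite('pics/'+fn,c['pixels'])
    return c
def ray(c,uv,z):
    p=cv2.undistortPoints(np.array([[uv]],float),c['K'],c['d'])[0,0]
    d=c['W'][:3,:3]@[p[0],p[1],1]; o=c['W'][:3,3]
    return o+d*(z-o[2])/d[2]
def proj(c,P):
    Wi=np.linalg.inv(c['W']); 
    return cv2.projectPoints(np.atleast_2d(P).astype(float),cv2.Rodrigues(Wi[:3,:3])[0],Wi[:3,3],c['K'],c['d'])[0][:,0]
def tool(P):
    s=sensors.observe(); return R.from_euler('xyz',s['ee_rot'],degrees=True).inv().apply(np.array(P)-s['tcp_pos'])
E
python3 - <<'E'
from h import *
import pickle
a=cap('top','top1.png'); b=cap('scene','scene1.png'); 
pickle.dump((a,b),open('c1.pkl','wb'))
print(sensors.observe())
print(a['W'],b['W'])
E
```

```text
{'time': 0.1, 'q': array([-74.59209584,  26.89240402,  -2.78319453,  87.86563982,
         1.3805971 ,  65.37356946,  -4.7171173 ]), 'joint_velocities': array([-0.05690979, -0.10760181,  0.08879899, -0.14990746,  0.04947046,
        0.10195112, -0.01810279]), 'effort': array([ 5.52439669e-04, -5.09173000e+01, -8.11861013e-02, -2.36831295e+01,
       -6.14829292e-02,  3.44442751e-02,  5.52671133e-05]), 'tcp_pos': array([197.91607074, 644.80297173, 229.61674813]), 'ee_rot': array([1.79996402e+02, 9.80134233e-02, 7.29351251e+01]), 'ft_force': array([ 0.26717505,  0.65320905, -0.07467127]), 'wrist_torque': array([0.0759848 , 0.04612514, 0.01130968]), 'opening': 1.0037890204185045}
[[-1.13968745e-02 -9.94257560e-01  1.06404962e-01  4.07810322e+02]
 [-9.99935051e-01  1.13246478e-02 -1.28299999e-03 -6.82414750e+00]
 [ 7.06337191e-05 -1.06412673e-01 -9.94322049e-01  1.20266140e+03]
 [ 0.00000000e+00  0.00000000e+00  0.00000000e+00  1.00000000e+00]] [[-8.60302072e-01  4.27348818e-01 -2.77944837e-01  8.39576044e+02]
 [ 5.09713026e-01  7.11947479e-01 -4.83035629e-01  5.22521846e+02]
 [-8.54257872e-03 -5.57228656e-01 -8.30315150e-01  9.95596169e+02]
 [ 0.00000000e+00  0.00000000e+00  0.00000000e+00  1.00000000e+00]]
```

View pics/top1.png

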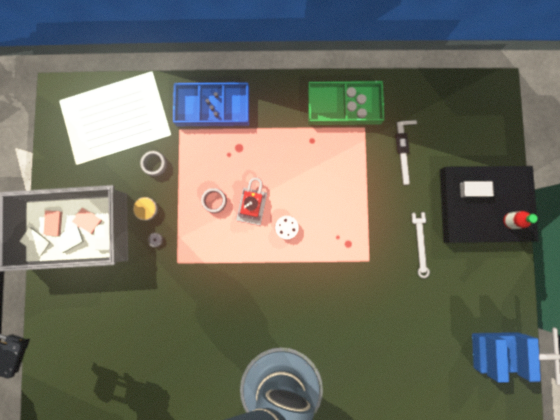

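The top view shows the lock at about (251,203), its shackle pointing up and slightly right at (256,185). ring_gear_a is at (214,200) and carrier_a at (287,228). I'll enlarge this area.

Run:
```python
from h import *
import pickle
a,b=pickle.load(open('c1.pkl','rb'))
cr=a['pixels'][165:240,190:310]; A=cv2.resize(cr,None,fx=6,fy=6,interpolation=cv2.INTER_CUBIC)
cv2.imwrite('pics/top1c.png',A)
for uv,z in [((251,203),60),((256,185),29),((214,200),30),((287,228),28)]: print(uv,ray(a,uv,z).round(1))
```

```text
(251, 203) [526.   77.5  60. ]
(256, 185) [581.5  65.1  29. ]
(214, 200) [539.  186.7  30. ]
(287, 228) [455.9 -23.2  28. ]
```

View pics/top1c.png

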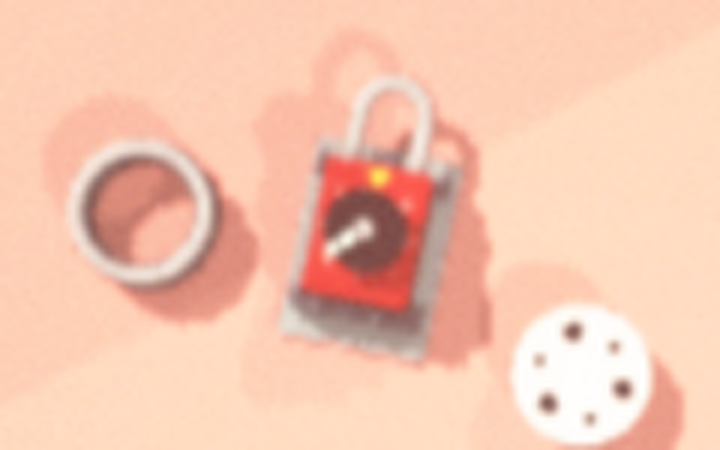

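Dial line is at crop (328,252), dial centre (365,232) and arrow (380,178). That puts the dial at about +134°, i.e. +135°, so it needs 135° clockwise, which is +135° of tool twist. Lock yaw is roughly -12°.

Run:
```python
from h import *
print(tool([500,77,230])/16)
```

```text
[-2.83847826e+01  2.84630200e+01  2.63907645e-02]
```

Call:
servo_tool(
  series="-.0142 .0142 0 0 1;-.0284 .0285 0 0 1;-.0284 .0285 0 0 1;-.0284 .0285 0 0 1;-.0284 .0285 0 0 1;-.0284 .0285 0 0 1;-.0284 .0285 0 0 1;-.0284 .0285 0 0 1;-.0284 .0285 0 0 1;-.0284 .0285 0 0 1;-.0284 .0285 0 0 1;-.0284 .0285 0 0 1;-.0284 .0285 0 0 1;-.0284 .0285 0 0 1;-.0284 .0285 0 0 1;-.0284 .0285 0 0 1;-.0142 .0142 0 0 1;0 0 0 0 1;0 0 0 0 1",
)

```text
time: 1.68
tcp_pos: [506.1, 53.7, 221.6]
ee_rot: [-179.6, 0.6, 73.2]
ft_force: [-0.2, 0.1, 0.6]
opening: 0.998
```

Run:
```python
from h import *
import pickle
w=cap('wrist','w1.png'); pickle.dump(w,open('w1.pkl','wb'))
s=sensors.observe(); print(s['time'],s['q'],s['tcp_pos'],s['ee_rot']); print(w['T_tool_cam'])
print(proj(w,[[526,77,60],[581,65,29]]))
```

```text
1.7333 [-25.40118652  12.10536664  16.80076153 111.16853328  -3.65651757
  57.88206748  66.25413291] [505.97331298  53.92517558 221.5538307 ] [-179.62373311    0.60159809   73.22934598]
[[ 9.99999912e-01  2.23216508e-04  3.54551435e-04 -2.72550635e-01]
 [-3.09778751e-04  9.63695980e-01  2.67001803e-01 -7.43085324e+01]
 [-2.82080583e-04 -2.67001890e-01  9.63695964e-01 -1.53981482e+02]
 [ 0.00000000e+00  0.00000000e+00  0.00000000e+00  1.00000000e+00]]
[[311.75903588 205.13843719]
 [312.31726735 245.69470944]]
```

View pics/w1.png

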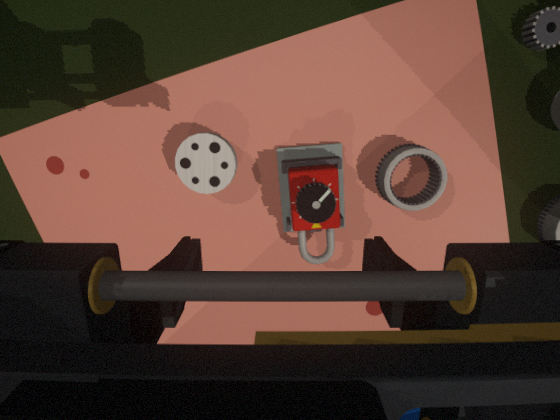

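The wrist view shows the lock upside down. The dial is near (316,203), the arrow (317,227), the bow (316,261) and the line tip (329,190). I'll crop in.

Run:
```python
from h import *
import pickle
w=pickle.load(open('w1.pkl','rb'))
cv2.imwrite('pics/w1c.png',cv2.resize(w['pixels'][135:270,270:360],None,fx=4.4,fy=4.4,interpolation=cv2.INTER_CUBIC))
```

```text
(no output)
```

View pics/w1c.png

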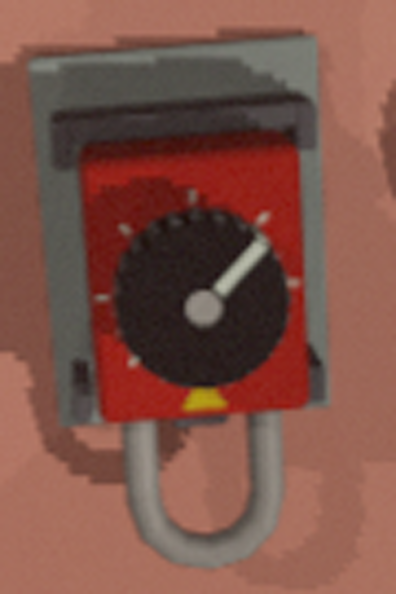

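```bash
cat >> h.py <<'E'
from scipy.optimize import least_squares
def fit(c,L,uv,z0=14):
    L=np.array(L,float); uv=np.array(uv,float)
    def W(p): return R.from_euler('z',p[2]).apply(L)+[p[0],p[1],z0]
    r=least_squares(lambda p:(proj(c,W(p))-uv).ravel(),[530,75,-.2],loss='soft_l1')
    return r.x,(proj(c,W(r.x))-uv).round(1)
E
python3 - <<'E'
from h import *
import pickle
w=pickle.load(open('w1.pkl','rb'))
f=lambda p:(np.array(p)+.5)/4.4-.5+[270,135]
L=[[0,0,46],[-33,-26,30],[-33,26,30],[33,26,30],[33,-26,30],[79.5,0,15]]
uv=[f(p) for p in [(203,306),(78,146),(302,138),(309,410),(99,420),(208,567)]]
p,r=fit(w,L,uv); print(p[:2],np.degrees(p[2])); print(r)
Ri=R.from_euler('z',-p[2])
for n,q,z in [('line',(262,240),60),('plateFL',(330,405),6),('plateFR',(60,425),6),('plateBR',(28,50),6),('cheek',(318,370),28),('cheekR',(80,360),28)]:
    P=ray(w,f(q),z); l=Ri.apply(P-[p[0],p[1],0]); print(n,l.round(1),np.degrees(np.arctan2(l[1],l[0])))
print(tool([p[0],p[1],54]),tool([p[0],p[1],120]))
a,b=pickle.load(open('c1.pkl','rb'))
print(ray(a,(250.8,203.7),60), ray(a,(190+395/6,165+77/6),29),R.from_euler('z',p[2]).apply([79.5,0,15])+[p[0],p[1],14])
E
```

```text
[525.18800712  81.44387667] -12.666562886982035
[[ 0.1 -1. ]
 [ 0.1  1.9]
 [ 0.2  0.2]
 [ 0.3 -0.3]
 [-0.5  0.6]
 [-0.4 -0.7]]
line [-13.4  13.8  60. ] 134.15439517216444
plateFL [45.9 37.1  6. ] 38.93560566233405
plateFR [ 46.6 -36.2   6. ] -37.8602014727088
plateBR [-54.5 -37.2   6. ] -145.72088928469566
cheek [28.6 30.6 28. ] 46.98667858695835
cheekR [ 21.7 -29.3  28. ] -53.380724697808084
[ 33.64999754  11.55500692 167.13745554] [ 32.95701902  11.12160558 101.14251676]
[523.97935622  78.10017704  60.        ] [602.5381701   65.52090383  29.        ] [602.75318997  64.01136654  29.        ]
```

Lock is at (525,81), yaw -12.7°. The fit residuals are under 1 px apart from one corner, and the top camera agrees within 3 mm. Next I'll move over the dial.

Call:
servo_tool(
  series=".011 .004 .02 0 .8;.011 .004 .025 0 .8;.011 .003 .025 0 .8;0 0 .02 0 .8;0 0 .01 0 .8;0 0 0 0 .8;0 0 0 0 .8",
)

```text
time: 2.32
tcp_pos: [522.5, 95.2, 118.4]
ee_rot: [-179.5, 0.2, 74.2]
ft_force: [0.2, 0.0, 0.2]
opening: 0.805
```

Run:
```python
from h import *
import pickle
w=cap('wrist','w2.png'); pickle.dump(w,open('w2.pkl','wb'))
s=sensors.observe(); print(s['time'],s['q'],s['tcp_pos'],s['ee_rot'],s['opening'],s['ft_force'])
print(tool([525.2,81,54]))
print(proj(w,[[525.2,81,60],[602,64,29]]))
```

```text
2.3667 [-26.22853461  21.50623779  14.22696165 114.18912065  -7.31443948
  45.6348821   66.43067517] [522.58212182  95.34939539 118.67398126] [-179.542807      0.19019522   74.21377432] 0.8023298449061774 [-0.0133384  -0.01979262  0.65220331]
[-12.88123525   6.93907984  64.66378613]
[[263.73229912 235.91259672]
 [272.53094252 310.09751666]]
```

View pics/w2.png

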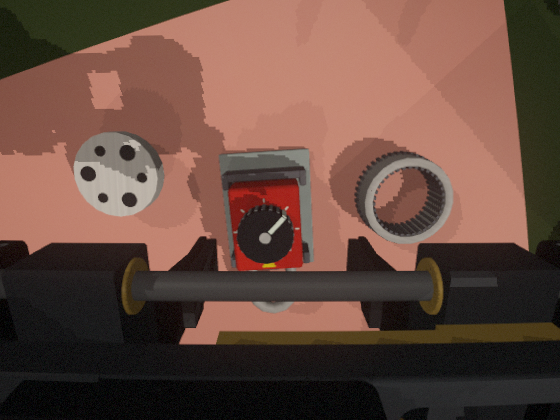

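The wrist view shows the dial hub at (265,238) against the predicted (264,236), so the estimate holds within about 1 mm. I'll correct the 13 mm offset before descending.

Call:
servo_tool(
  series="-.006 .003 .01 0 .8;-.006 .003 .015 0 .8;0 0 .01 0 .8;0 0 0 0 .8;0 0 0 0 .8",
)

```text
time: 2.78
tcp_pos: [528.0, 81.4, 86.1]
ee_rot: [180.0, -0.1, 74.2]
ft_force: [0.5, 0.3, 0.7]
opening: 0.797
```

Run:
```python
from h import *
import pickle
w=pickle.load(open('w2.pkl','rb')); P=ray(w,(265,238),60); print(P)
s=sensors.observe(); print(s['time'],s['tcp_pos'],s['ee_rot'])
P[2]=54;print(tool(P)); print(tool([525.5,81,54]))
```

```text
[526.91081157  81.40621769  60.        ]
2.7833 [528.03388573  81.42739433  86.13524137] [ 1.79978034e+02 -1.07574445e-01  7.42062429e+01]
[-0.38638455 -1.08723124 32.1341581 ]
[-1.16125341 -2.33421825 32.1322252 ]
```

Call:
servo_tool(
  series="0 -.001 .01 0 .8;0 -.001 .01 0 .8;0 0 .006 0 .8;0 0 0 0 .8;0 0 0 0 .8",
)

```text
time: 3.2
tcp_pos: [526.8, 82.6, 58.8]
ee_rot: [179.9, -0.2, 74.2]
ft_force: [0.2, 0.6, 0.3]
opening: 0.802
```

Call:
servo_tool(
  series="-.0008 0 .0035 0 .8;0 0 0 0 .4;0 0 0 0 .4;0 0 0 0 .3;0 0 0 0 .3;0 0 0 0 .3;0 0 0 0 .3;0 0 0 0 .3",
  newtons=35,
)

```text
time: 3.87
tcp_pos: [527.2, 82.0, 55.6]
ee_rot: [179.8, -0.2, 74.2]
ft_force: [0.7, 0.1, -2.0]
opening: 0.448
```

Call:
servo_tool(
  series="0 0 0 3 .3;0 0 0 6 .3;0 0 0 6 .3;0 0 0 6 .3;0 0 0 6 .3;0 0 0 6 .3;0 0 0 6 .3;0 0 0 6 .3;0 0 0 3 .3;0 0 0 0 .3;0 0 0 0 .3",
)

```text
time: 4.78
tcp_pos: [527.4, 81.9, 55.6]
ee_rot: [180.0, -0.4, 24.1]
ft_force: [-0.6, -0.1, -0.8]
opening: 0.444
```

Call:
servo_tool(
  series="0 0 0 3 .3;0 0 0 6 .3;0 0 0 6 .3;0 0 0 6 .3;0 0 0 6 .3;0 0 0 6 .3;0 0 0 6 .3;0 0 0 6 .3;0 0 0 6 .3;0 0 0 6 .3;0 0 0 6 .3;0 0 0 6 .3;0 0 0 6 .3;0 0 0 5 .3;0 0 0 3 .3;0 0 0 0 .3;0 0 0 0 .3",
)

```text
time: 6.2
tcp_pos: [528.5, 81.1, 55.7]
ee_rot: [-179.4, 0.0, -61.6]
ft_force: [-0.6, 0.0, 0.9]
opening: 0.45
```

Call:
servo_tool(
  series="0 0 0 0 .85;0 0 0 0 .85;0 0 0 0 .85;0 0 -.01 0 .85;0 0 -.03 0 .9;0 0 -.03 -6 1;0 0 -.02 -7 1;0 0 0 -7 1;0 0 0 -7 1;0 0 0 -7 1;0 0 0 -7 1;0 0 0 -7 1;0 0 0 -7 1;0 0 0 -7 1;0 0 0 -7 1;0 0 0 -7 1;0 0 0 -7 1;0 0 0 -7 1;0 0 0 -7 1;0 0 0 -7 1",
)

```text
time: 7.87
tcp_pos: [529.0, 76.9, 162.5]
ee_rot: [179.6, -1.0, 45.2]
ft_force: [-0.2, 0.2, 0.8]
opening: 0.999
```

Call:
servo_tool(
  series="0 0 0 -7 1;0 0 0 -7 1;0 0 0 -7 1;0 0 0 -7 1;0 0 0 -3 1;0 0 0 0 1;0 0 0 0 1",
)

```text
time: 8.45
tcp_pos: [529.5, 73.6, 168.0]
ee_rot: [178.8, -0.7, 77.0]
ft_force: [0.8, -0.3, -0.5]
opening: 0.996
```

Run:
```python
from h import *
import pickle
w=cap('wrist'); pickle.dump(w,open('w3.pkl','wb'))
s=sensors.observe(); print(s['time'],s['q'],s['tcp_pos'],s['ee_rot'],s['opening'])
u=proj(w,[[526,81.2,60]])[0].round().astype(int); print(u)
x,y=max(u[0]-60,0),max(u[1]-90,0)
print(x,y)
cv2.imwrite('pics/w3c.png',cv2.resize(w['pixels'][y:y+150,x:x+120],None,fx=4,fy=4,interpolation=cv2.INTER_CUBIC))
```

```text
8.5 [-31.91403585  17.71673887  23.97970047 112.94044335  -9.53340601
  49.78479299  74.07013961] [529.63188006  73.53674626 167.99456535] [178.77655539  -0.66927169  77.01456404] 0.9961603841925624
[289 198]
229 108
```

View pics/w3c.png

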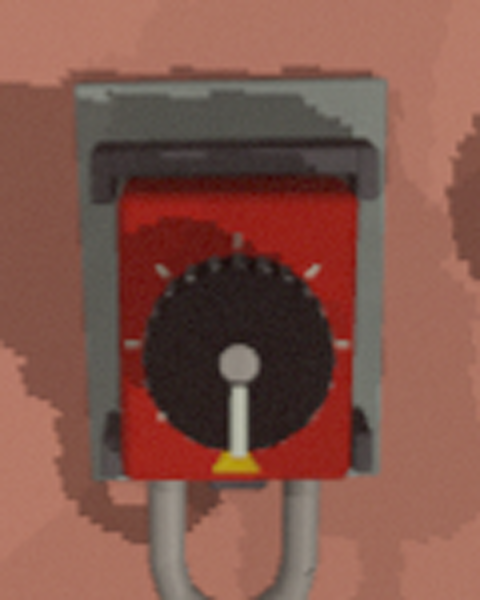

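The white line now sits at the yellow arrow (hub crop (239,361), line straight down to the arrow at (237,462)). I'll refit the pose and head for the shackle.

Run:
```python
from h import *
import pickle
w=pickle.load(open('w3.pkl','rb'))
f=lambda p:(np.array(p)+.5)/4-.5+[229,108]
L=[[0,0,46],[-33,26,30],[33,26,30],[33,-26,30],[33,20.5,15],[33,-20.5,15]]
uv=[f(p) for p in [(239,361),(357,182),(352,480),(121,480)]]
p,r=fit(w,L[:4],uv); print(p[:2],np.degrees(p[2])); print(r)
P=R.from_euler('z',p[2]).apply([50,0,0])+[p[0],p[1],28]; print(P,tool(P))
```

```text
[525.0279002  81.0746221] -12.278575146216262
[[-0.3 -0.9]
 [ 0.2  0.7]
 [ 0.  -0.4]
 [ 0.1  0.5]]
[573.88415847  70.44137107  28.        ] [  5.29170717  40.81555714 140.96954263]
```

Call:
servo_tool(
  series=".001 .01 .02 0 1;.001 .012 .03 .5 1;.001 .012 .03 0 1;0 .006 .01 0 1;0 0 0 0 1;0 0 0 0 1",
)

```text
time: 9.0
tcp_pos: [575.1, 68.3, 79.5]
ee_rot: [178.5, -0.8, 76.2]
ft_force: [0.1, -0.5, 0.1]
opening: 1.001
```

Run:
```python
from h import *
s=sensors.observe(); print(s['tcp_pos'],s['ee_rot']); P=R.from_euler('z',-12.4,degrees=True).apply([52,0,0])+[525.5,81,25]; print(P,tool(P))
```

```text
[575.05074129  68.29740863  79.52204444] [178.47971653  -0.83177019  76.18231196]
[576.28695847  69.83376299  25.        ] [ 0.99547891 -0.61383555 54.54515721]
```

Call:
servo_tool(
  series=".0005 0 .012 -1 1;.0005 0 .018 0 1;0 0 .015 0 1;0 0 .006 0 1;0 0 0 0 1;0 0 0 0 1",
)

```text
time: 9.5
tcp_pos: [578.7, 71.4, 32.2]
ee_rot: [178.0, -1.1, 77.4]
ft_force: [0.7, 0.1, -0.8]
opening: 1.0
```

Run:
```python
from h import *
s=sensors.observe(); print(s['tcp_pos'],s['ee_rot']); P=R.from_euler('z',-12.4,degrees=True).apply([52,0,0])+[525.5,81,25]; print(P,tool(P))
```

```text
[578.71802927  71.39280193  32.24193109] [177.99970731  -1.09283609  77.44032707]
[576.28695847  69.83376299  25.        ] [-2.18813116 -2.283999    7.12612827]
```

Call:
servo_tool(
  series="-.002 -.002 .005 0 1;0 0 0 0 .6;0 0 0 0 .4;0 0 0 0 .4;0 0 0 0 .4;0 0 0 0 .4;0 0 0 0 .4;0 0 0 0 .4;0 0 0 0 .4",
  newtons=40,
)

```text
time: 10.25
tcp_pos: [578.5, 70.1, 30.8]
ee_rot: [177.6, -1.3, 77.5]
ft_force: [-0.4, -1.3, -0.7]
opening: 0.481
```

Call:
servo_tool(
  series="0 .003 0 0 .4;0 .003 0 0 .4;0 .003 0 0 .4;0 .003 0 0 .4;0 .003 0 0 .4;0 0 0 0 .4",
)

```text
time: 10.75
tcp_pos: [589.7, 67.7, 30.4]
ee_rot: [178.3, -1.2, 77.5]
ft_force: [-1.6, 1.1, 1.5]
opening: 0.457
```

Call:
servo_tool(
  series="0 .003 0 0 .4;0 .003 0 0 .4;0 .003 0 0 .4;0 .002 0 0 .4;0 .002 0 0 .4;0 .002 0 0 .4",
)

```text
time: 11.25
tcp_pos: [598.3, 65.9, 28.8]
ee_rot: [179.3, -1.1, 77.6]
ft_force: [-6.4, 1.5, 5.3]
opening: 0.457
```

Call:
servo_tool(
  series="0 .003 0 0 .4;0 .003 0 0 .4;0 .003 0 0 .4",
)

```text
time: 11.5
tcp_pos: [598.4, 65.9, 27.4]
ee_rot: [-179.4, -1.1, 77.7]
ft_force: [-8.9, 0.9, 7.4]
opening: 0.455
```

Call:
servo_tool(
  series="0 0 0 0 1;0 0 0 0 1;0 0 0 0 1;0 0 0 0 1;0 0 -.01 0 1;0 0 -.03 0 1;0 0 -.03 0 1;0 0 -.03 0 1;0 -.005 -.02 0 1;0 -.01 0 0 1;0 -.01 0 0 1;0 0 0 0 1;0 0 0 0 1",
)

```text
time: 12.58
tcp_pos: [580.3, 66.2, 157.0]
ee_rot: [179.5, -1.1, 77.5]
ft_force: [-0.1, -1.0, -0.5]
opening: 0.999
```

Run:
```python
from h import *
import pickle
w=cap('wrist'); pickle.dump(w,open('w4.pkl','wb'))
s=sensors.observe(); print(s['time'],s['tcp_pos'],s['ee_rot'],s['opening'])
u=proj(w,[[526,81.2,60]])[0].round().astype(int); 
x,y=max(u[0]-60,0),max(u[1]-70,0)
print(u,x,y)
cv2.imwrite('pics/w4c.png',cv2.resize(w['pixels'][y:y+150,x:x+120],None,fx=4,fy=4,interpolation=cv2.INTER_CUBIC))
```

```text
12.6333 [580.05922383  66.19992636 156.6568919 ] [179.58707074  -1.08982544  77.46901616] 1.0008869053670704
[283 138] 223 68
```

View pics/w4c.png

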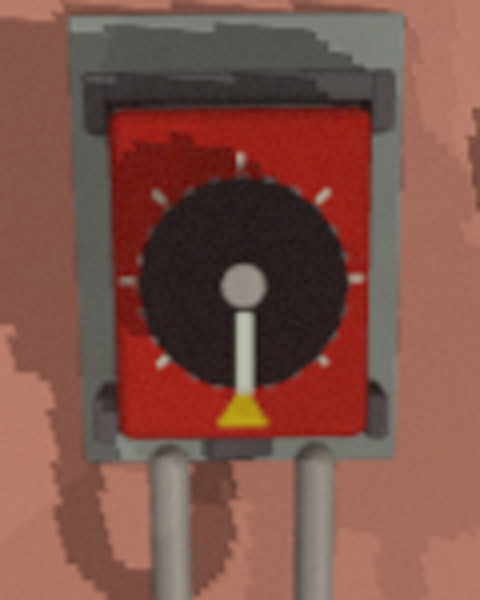

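Line still sits on the arrow, and the leg ends are now clear of the body's end face (crop (170,445) and (315,445)), so the shackle is out. Next is the body grip.

Run:
```python
from h import *
import pickle
w=pickle.load(open('w4.pkl','rb'))
f=lambda p:(np.array(p)+.5)/4-.5+[223,68]
L=[[0,0,46],[-33,-26,30],[-33,26,30],[33,26,30],[33,-26,30]]
uv=[f(p) for p in [(243,286),(110,110),(372,110),(367,437),(117,438)]]
p,r=fit(w,L,uv); print(p[:2],np.degrees(p[2])); print(r)
P=R.from_euler('z',p[2]).apply([6,0,0])+[p[0],p[1],21]; print(P,tool(P))
```

```text
[526.86195905  81.11710004] -12.32826083842038
[[ 0.1 -0. ]
 [-0.8 -0.7]
 [ 0.8 -0.8]
 [ 0.1  0.9]
 [-0.2  1.1]]
[532.72360132  79.83602634  21.        ] [  0.46024874 -50.14325364 135.33232795]
```

Call:
servo_tool(
  series="0 -.01 .01 0 1;0 -.014 .02 0 1;0 -.014 .02 0 1;0 -.007 .015 0 1;0 0 0 0 1;0 0 0 0 1;0 0 0 0 1",
)

```text
time: 13.22
tcp_pos: [535.1, 76.0, 84.3]
ee_rot: [179.8, -0.8, 77.4]
ft_force: [-1.0, -0.4, 0.2]
opening: 1.0
```

Run:
```python
from h import *
s=sensors.observe(); print(s['tcp_pos'],s['ee_rot']); print(tool([532.3,79.8,21]))
```

```text
[535.07487877  75.97167893  84.29287433] [179.8382776   -0.77573598  77.40409268]
[ 2.27386242 -3.72168809 63.31921132]
```

Call:
servo_tool(
  series=".001 -.002 .012 0 1;.001 -.001 .018 0 1;0 0 .015 0 1;0 0 .008 0 1;0 0 0 0 1;0 0 0 0 1",
)

```text
time: 13.72
tcp_pos: [542.2, 78.7, 34.5]
ee_rot: [179.1, -1.0, 77.3]
ft_force: [0.2, 0.6, 0.5]
opening: 0.998
```

Run:
```python
from h import *
s=sensors.observe(); print(s['tcp_pos'],s['ee_rot']); print(tool([532.3,79.8,21]))
```

```text
[542.18503331  78.74068364  34.45347163] [179.08959359  -1.0217074   77.29298934]
[ -1.38070608 -10.08809579  13.27237384]
```

Call:
servo_tool(
  series="0 -.005 .005 0 1;0 -.005 .006 0 1;0 0 .002 0 1;0 0 0 0 1;0 0 0 0 1",
)

```text
time: 14.13
tcp_pos: [534.0, 81.5, 22.9]
ee_rot: [178.8, -1.2, 77.3]
ft_force: [-0.4, -0.8, 0.5]
opening: 1.001
```

Run:
```python
from h import *
s=sensors.observe(); print(s['tcp_pos'],s['ee_rot']); print(tool([532.3,79.8,21]))
```

```text
[533.98500894  81.46443865  22.87387007] [178.82644506  -1.15348417  77.27539759]
[-2.03202691 -1.31428813  1.80679648]
```

Call:
servo_tool(
  series="-.002 -.001 .001 0 1;0 0 0 0 .8;0 0 0 0 .6;0 0 0 0 .5;0 0 0 0 .5;0 0 0 0 .5;0 0 0 0 .5;0 0 0 0 .5",
  newtons=50,
)

```text
time: 14.8
tcp_pos: [533.3, 79.6, 22.7]
ee_rot: [178.7, -1.2, 77.3]
ft_force: [0.1, -0.8, 0.8]
opening: 0.592
```

Call:
servo_tool(
  series="0 0 -.003 0 .5;0 0 -.004 0 .5;0 0 -.005 0 .5;0 0 -.005 0 .5;0 0 -.005 0 .5",
)

```text
time: 15.22
tcp_pos: [530.4, 79.0, 43.8]
ee_rot: [179.0, -1.0, 77.3]
ft_force: [-1.3, -0.4, -4.7]
opening: 0.594
```

Call:
servo_tool(
  series="0 0 -.01 0 .5;0 0 -.015 0 .5;0 0 -.02 0 .5;0 0 -.02 0 .5;0 0 -.02 0 .5;0 0 -.02 0 .5;0 0 -.02 0 .5;0 0 -.015 0 .5;0 0 -.01 0 .5;0 0 -.005 0 .5;0 0 0 0 .5;0 0 0 0 .5;0 0 0 0 .5",
)

```text
time: 16.3
tcp_pos: [519.6, 73.7, 212.4]
ee_rot: [179.5, -1.0, 77.1]
ft_force: [0.1, 1.0, -5.3]
opening: 0.593
```

Run:
```python
from h import *
w=cap('wrist'); t=cap('top'); b=cap('scene')
s=sensors.observe(); print(s['time'],s['tcp_pos'],s['ee_rot'],s['opening'],s['ft_force'],s['joint_velocities'].round(2))
def crop(c,P,k,W,H):
    u=proj(c,[P])[0].round().astype(int); x=int(np.clip(u[0]-W//2,0,560-W)); y=int(np.clip(u[1]-H//2,0,420-H)); print(u,x,y)
    return cv2.resize(c['pixels'][y:y+H,x:x+W],(400,400*H//W),interpolation=cv2.INTER_CUBIC)
P=s['tcp_pos']+np.array([20,-5,0])
cv2.imwrite('pics/f1.png',np.hstack([crop(b,P,4,160,200),crop(t,P,4,100,125)]))
cv2.imwrite('pics/f2.png',w['pixels'])
```

```text
16.45 [519.51734152  73.80145462 211.94953734] [179.54630312  -0.92927789  77.05875029] 0.5951036111732295 [ 0.31306076 -0.17465024 -3.91124113] [-0.15  0.12  0.02 -0.23 -0.16 -0.02 -0.01]
[298 204] 218 104
[250 191] 200 129
```

View pics/f1.png

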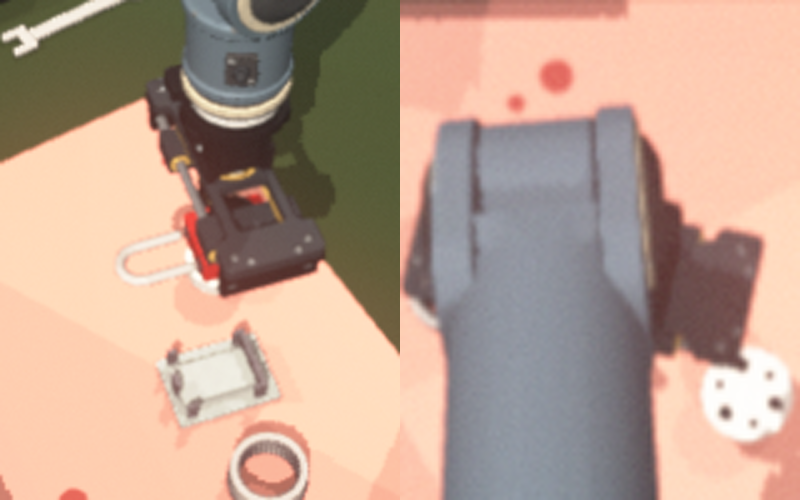

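View pics/f2.png

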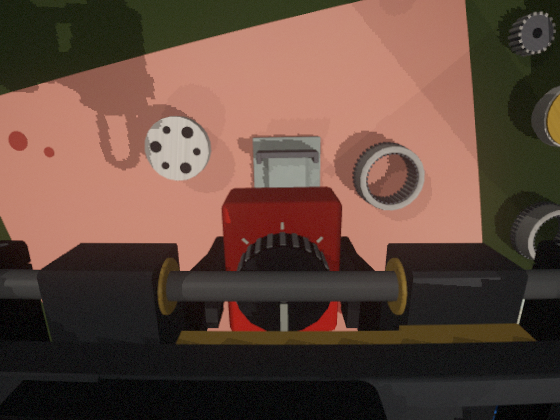

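Run:
```python
from h import *
s=sensors.observe(); b=cap('scene'); w=cap('wrist')
T=R.from_euler('xyz',s['ee_rot'],degrees=True); t=np.array(s['tcp_pos'])
for e in (0,9,18): print(e,proj(b,T.apply([0,33+46.5+e-6,9-15])+t), 'seen 265.2 209.6')
for k in (-5,0,5): # lock pitch about jaw axis
    q=R.from_euler('x',k,degrees=True).apply([[-26,-39,-21],[26,-39,-21],[0,12,-37]]); print(k,proj(w,T.apply(q)+t).round(1).tolist())
print(s['time'],s['tcp_pos'],s['joint_velocities'].round(2))
```

```text
0 [[272.52428852 208.77481194]] seen 265.2 209.6
9 [[268.13017221 209.93252079]] seen 265.2 209.6
18 [[263.72285555 211.09384315]] seen 265.2 209.6
-5 [[221.6, 195.1], [342.6, 195.1], [282.1, 323.6]]
0 [[220.4, 200.9], [343.9, 201.0], [282.1, 329.0]]
5 [[219.1, 207.6], [345.2, 207.6], [282.1, 333.6]]
16.45 [519.51734152  73.80145462 211.94953734] [-0.15  0.12  0.02 -0.23 -0.16 -0.02 -0.01]
```

Run:
```python
from h import *
s=sensors.observe(); w=cap('wrist')
T=R.from_euler('xyz',s['ee_rot'],degrees=True); t=np.array(s['tcp_pos'])
for k in (-4,0,4):
    q=R.from_euler('x',k,degrees=True).apply([[-26,-39,-21],[26,-39,-21],[-26,-39,9],[26,-39,9],[0,-6,-37]]); print(k,((proj(w,T.apply(q)+t)-[210,175])*5).round().tolist())
c=cv2.convertScaleAbs(w['pixels'][175:275,210:360],alpha=1.6,beta=10)
cv2.imwrite('pics/f3.png',cv2.resize(c,None,fx=5,fy=5,interpolation=cv2.INTER_CUBIC))
```

```text
-4 [[57.0, 107.0], [665.0, 107.0], [110.0, 57.0], [612.0, 57.0], [361.0, 548.0]]
0 [[52.0, 131.0], [670.0, 131.0], [105.0, 56.0], [616.0, 56.0], [361.0, 580.0]]
4 [[47.0, 158.0], [675.0, 158.0], [101.0, 56.0], [621.0, 56.0], [361.0, 611.0]]
```

View pics/f3.png

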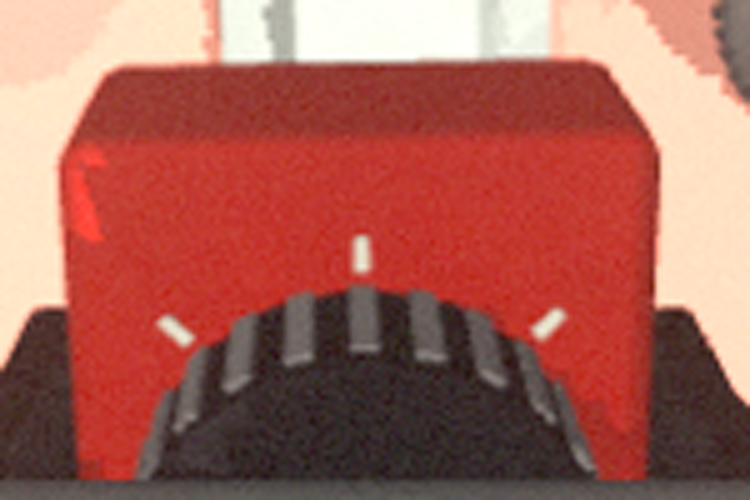

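The back face spans crop y 64 to 138, against 56 to 131 predicted for a level lock, so the lock is level in the grip. Its underside is about 20 cm up, and I'm handing in.

Run:
```python
from h import *
s=sensors.observe(); print(s['time'],s['tcp_pos'],s['ee_rot'],s['opening'],s['joint_velocities'].round(2)); print(bot.sign_off())
```

```text
16.6 [519.87775853  73.83675506 212.23001024] [179.50864219  -0.94386692  77.06253704] 0.5910933235686643 [-0.03 -0.17  0.04 -0.23 -0.12  0.1   0.09]
the job is handed in; nothing more can be done
None
```

The padlock is open and was handed in at 16.6 s, held in the gripper (50 N across the body) with its underside about 20 cm above the bench. No verdict was reported.

- **Dial:** I turned it 135° clockwise. The white line sat at the yellow arrow both after the turn and after the pull.
- **Shackle:** I pulled it about 20 mm, until it stopped moving at about 9 N, so it is at the hard stop. In the scene picture after the lift it looked about 15 mm out by my pixel reading, which is coarse (roughly 2 mm per pixel). That fits fully out better than half out.
- **Level:** the wrist camera showed the lock's back face matching a level lock to within about 1°. The tool itself was tilted about 1°.
- **Stillness:** joint speeds were under 0.3°/s at the end.
- **Bystanders:** the gear parts next to the holder looked undisturbed in the last pictures. I did not measure any bystander again.

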